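Lock the leaning camera column: linch pin, sprung ring and clamp knob

ROBOT

A 6-joint arm with a two-finger parallel gripper is mounted at the origin on a cart in front of the work surface, level with it; the furniture and walls round the work are solid. World frame = base frame: x ahead of the robot, y to its left, z up, the work surface at z = 0. Lengths are in m, angles in rad, forces in N, time in s.
With the tool pointing down it reaches from about 0.25 to 0.775 m from the base axis. Payload 4 kg.
Tool frame: the origin (TCP) lies between the finger pads; the fingertips stand 8 mm ahead of it and the grasp point (between the pads) lies 11 mm behind it; z points along the fingers, y is the direction in which the jaws open and shut (so a half turn about z gives the same grasp; the last joint's range is limited). The gripper opens to 85 mm and grips with 20 to 120 N. Pads are 22 mm wide; open, the fingers measure 114 mm over their backs; the gripper's body (76 mm by 85 mm) begins 54 mm behind the grasp point. The pads swing forward as they close: fully open they stand 13 mm farther back than shut.
Start: joints at [1.047, 0.087, 1.371, -0, 1.684, -0.103], TCP at [0.225, 0.502, 0.239] pointing down, gripper open.
Joint ranges: [-3.1, 3.1], [-0.76, 2.03], [0.27, 2.55], [-1.08, 4.22], [0.17, 2.65], [-2.57, 2.57]. Speed limits (rad/s): [2.79, 2.79, 3.14, 3.14, 3.14, 3.14].

INTERFACE

Orientations are given as a rotation vector (axis times angle).
In Python, from plant import get_state, get_image, arm, recognise gives the robot as it stands.
- The arm moves only by the tool apply_moves, never from a script. Its argument "steps" is text: rows parted by semicolons, each of 5 numbers parted by spaces: the shift along the world's x, y, z in units of 25 mm (1.0 is 25 mm), then the turn about the world's z in units of 5 degrees (1.0 is 5 degrees), then the closure, from 0 (fully open) to 1 (shut). In form: x y z roll hand; .... A call has 1 to 8 rows; each row shifts and turns the commanded pose from where the row before left it; what a row does not reach is not made up. A row lasts 1/10 s, in which the tool goes at most 50 mm and 8.59 degrees, less where a joint would pass 70% of its speed; a pose out of reach is approached as far as the arm can. A call is refused whole if a number of a shift passes 1 or a number of a turn 1, either way. A call with a gripper value outside its range is refused whole. The fingers move at their own pace and stop on an object; the grip force is fixed at half the most. Time passes only in rows, so rows that do not move let the fingers close. It gives the time, the measured TCP pose, the force and the opening at its end, in the units of the state.
- get_state(): the state, without advancing time (a new reading comes with each control period).
- get_image(name): name is "side" or "top" or "wrist"; returns a dict with "color" (400x640x3 uint8, red, green, blue), "K" (3x3 intrinsics, pixels), "R" (3x3) and "t" (3): a world point X has camera coordinates R X + t. Camera axes: x right, y down, z forward; pixel columns grow to the right and rows downward; lengths in m; the calibration is good to about 2 mm. A picture is of the moment at which its call begins. There is no depth.
- arm.finish_job(): hands the job in, once; it reports no verdict.
Trained networks look in a picture, given as the dict that the camera call returned (one of the last four; its "shot" number tells which), for a name from the list of things; names that differ only in an ending like _2 or _b are one class to them, and where a whole thing is asked for, a point or a joint stands for the part that bears it (a point fixed in the world has none). Each returns a list of dicts, best first, with "score" (0 to 1); they miss things now and then, are a little off and sometimes report something else, mostly with a low value. They report only what shows in the picture. A call takes as long as a camera call.
- recognise(picture, query): "box" ([centre column, centre row, width, height] in pixels, round what is visible of it).
The state is a dict: "time_s": time; "joint_pos": joint angles; "qd": joint speeds; "joint_torque": joint torques, N m; "tcp_pos": TCP position; "orientation": TCP orientation; "force": force on the tool from outside, world axes, zero at the start; "moment": the same for the moment, N m; "width": opening from 0.0 (shut) to 1.0 (fully open).
Only numpy, scipy, OpenCV 4.12 (cv2) and the standard library are available. Lean on these libraries where they do the work, as an engineer would, in place of code of your own. Each camera call takes 0.05 s, during which the arm holds its last target. There are 200 camera calls.

TASK

Lock the leaning camera column on the grey stand. Push its red-headed linch pin fully home through the sloping clevis while the ring still stands open, then flip the sprung ring down round the clevis until it snaps shut across the pin's lower end, and last turn the red clamp knob clockwise (seen from above) until it clicks over to its far stop at the green dot. Leave the dish on the stand, the two bottles and the slide carton where they are.

Things in the scene. Friction and masses are not known exactly. Their poses are not given: they have to be found in the camera images.
- stand: grey camera stand, fixed. Origin on the worktop vertically below the mouth of the pin's bore; x away from the robot (turned by the stand's yaw), y left, z up. Base plate 18 mm thick, x -45 to +105 mm, y -165 to +70 mm; dish stage 76 mm wide behind it to x +168. Pedestal under the clevis from x +65 mm back
- bore (a point): mouth of the bore (top bushing), 175 mm above the worktop; axes as the stand's. The bore leans 28 deg from vertical: it runs down and away from the robot, direction (0.469, 0, -0.883) in the stand's axes. The clevis round it is a bar 44 mm wide, 50 mm thick along the bore, sloping down to its free end, which faces the robot 22 mm from the bore's axis
- column_top (a point): middle of the top end of the white leaning column (66 mm wide, 38 mm thick). It runs parallel to the bore with its front 73 mm behind the bore's axis, so it leans out over the pin: push the pin with the tool tilted about as the bore, hand nearer the robot than the fingertips
- pin_top (a point): centre of the flat top of the linch pin's round red head (34 mm diameter, 12 mm thick; top face 30 mm above the bore mouth along the bore when home). Its z axis points out of the bore, away from the pin's end; the pin slides only along it
- pin_end (a point): lower end of the pin's 16 mm steel shank, 105.5 mm below pin_top along the pin
- pin (a joint): how far the pin has been pushed in, m: starts 0 to 0.012, fully home against its stop at 0.050. Held by about 5 N of friction, so it stays where it is left
- ring (a joint): sprung ring, rad: 0 open (pointing towards the robot, near level), 2.094 shut (cross-bar across the pin's lower end). Over-centre spring: pulls back to open below 1.05, snaps shut by itself above; pressing the cross-bar takes about 2 N. It cannot pass the clevis while the pin stands over 25 mm proud
- ring_bar (a point): middle of the ring's cross-bar (7.6 mm round steel, straight for 26 mm; ring 70 mm wide). It moves on a circle of 92 mm radius in the stand's x-z plane about the hinge, on the pin's axis 20 mm below pin_top. Angle from straight down, positive away from the robot: -92 deg open, +28 deg shut. Press it from outside, down and then away from the robot. Its y axis runs along the bar
- knob_grip (a point): point on the vertical axis of the red clamp knob, right of the clevis, 77 mm above the worktop, at the height to grip: a bar handle 56 mm long, 13 mm thick, its top 89 mm above the worktop, over a 48 mm disc whose top is 55 mm above it. x axis along the bar, y across it
- knob (a joint): clamp knob, rad: 0 released, 1.2 clamped at the green dot; grows clockwise seen from above. Over-centre detent: springs back below 0.6, clicks on to 1.2 above it; needs up to about 0.12 N m
- petri_1: petri dish, 60 mm diameter, 16 mm high, on the stage behind the column; leave alone
- dropper_bottle: amber dropper bottle 32 mm wide, 97 mm high, to the left of the stand; origin at its underside; leave alone
- bottle_50: brown bottle with blue cap, 46 mm wide, 88 mm high, to the right of the knob; origin at its underside; leave alone
- slide_carton: white and blue slide carton 31 x 81 mm, 28 mm high, left in front of the stand; origin at its underside; leave alone

How it is judged:
By the outcome, as a careful person would: the job done as asked, in the order asked, and still so for the second after the job is handed in, with the robot touching nothing.
It also fails if it takes over 58 s, if anything falls off the work surface, if the arm or the gripper's body presses on something with over 40 N, if the wrist force passes 120 N, or if a joint passes its speed limit or range.

## Working session

There is one attempt and no reset: what is moved stays moved. The work goes in short steps, Python scripts to look and compute and a tool call to move; the robot and the scene stay as the last step left them, time stands still between calls to the robot, and variables do not carry over. Pictures are saved under pics/ and viewed, about 8 in all and at most 12, crops included, and the job is handed in when it is done.

Besides the shell and the picture viewer there is one more tool, called as a command line: name --argument value ..., lists and objects as JSON in quotes. apply_moves: Moves the arm, as the interface text tells. Its arguments: {"type":"object","properties":{"steps":{"type":"string"}},"required":["steps"]}

```bash
mkdir -p pics; ls; cat > h.py <<'E'
import numpy as np, cv2
from plant import get_state, get_image, arm, recognise
def save(p,n): cv2.imwrite('pics/'+n+'.png', p['color'][:,:,::-1])
def ray(p,uv):
    d=np.linalg.inv(p['K'])@np.array([uv[0],uv[1],1.]); R=np.array(p['R']); 
    return -R.T@p['t'], R.T@d/np.linalg.norm(d)
def tri(pus):
    A=np.zeros((3,3));b=np.zeros(3)
    for p,u in pus:
        c,d=ray(p,u);M=np.eye(3)-np.outer(d,d);A+=M;b+=M@c
    return np.linalg.solve(A,b)
def onz(p,uv,z):
    c,d=ray(p,uv); return c+d*(z-c[2])/d[2]
def proj(p,X):
    x=p['K']@(np.array(p['R'])@np.array(X)+p['t']); return x[:2]/x[2]
E
python3 - <<'E'
from h import *
s=get_state();print({k:np.round(v,3) for k,v in s.items()})
ps={n:get_image(n) for n in('side','top','wrist')}
big=np.vstack([ps['side']['color'],ps['top']['color']])
for n,p in ps.items():
    save(p,n+'0');print(n,np.round(-np.array(p['R']).T@p['t'],3))
    for q in ['stand','bore','column_top','pin_top','pin_end','ring_bar','ring','knob_grip','knob','petri_1','dropper_bottle','bottle_50','slide_carton']:
        try:print(q,[(np.round(r['box']),round(r['score'],2)) for r in recognise(p,q)[:2]])
        except Exception as e: print(q,e)
E
```

```text
pics
{'time_s': np.float64(0.0), 'joint_pos': array([ 1.047,  0.088,  1.372,  0.   ,  1.684, -0.103]), 'qd': array([ 0.001, -0.   ,  0.001, -0.001,  0.001,  0.001]), 'joint_torque': array([-0.0000e+00, -3.5185e+01, -3.1328e+01, -0.0000e+00,  1.1000e-02,
        0.0000e+00]), 'tcp_pos': array([0.224, 0.502, 0.238]), 'orientation': array([-6.560e-01, -3.072e+00,  3.000e-03]), 'force': array([-0.223, -0.396,  0.285]), 'moment': array([-0.002,  0.014,  0.006]), 'width': np.float64(1.004)}
side [0.509 1.02  0.967]
stand [(array([325., 218., 107., 159.]), 0.69), (array([358., 218.,  44.,  18.]), 0.53)]
bore [(array([324., 218., 110., 158.]), 0.98)]
column_top [(array([324., 216., 111., 154.]), 0.87)]
pin_top [(array([353., 215.,  52.,  25.]), 0.89), (array([313., 306.,  10.,  27.]), 0.47)]
pin_end [(array([354., 215.,  50.,  20.]), 0.64)]
ring_bar [(array([356., 217.,  42.,  21.]), 0.5), (array([353., 218.,  46.,  20.]), 0.38)]
ring [(array([356., 216.,  39.,  20.]), 0.54)]
knob_grip [(array([347., 233.,  21.,  16.]), 0.71)]
knob [(array([346., 231.,  18.,  20.]), 0.51), (array([355., 216.
[... 603 characters left out ...]
(array([298., 241.,  33.,  40.]), 0.76), (array([325., 217.,  85.,  81.]), 0.62)]
ring [(array([300., 240.,  35.,  38.]), 0.63), (array([348., 236.,  15.,  17.]), 0.57)]
knob_grip [(array([246., 246.,  33.,  19.]), 0.6)]
knob [(array([348., 238.,  12.,  18.]), 0.72)]
petri_1 [(array([326., 184.,  11.,  13.]), 0.41)]
dropper_bottle [(array([259., 217.,   9.,  12.]), 0.62)]
bottle_50 [(array([399., 254.,  17.,  13.]), 0.46), (array([324., 220.,  87.,  89.]), 0.21)]
slide_carton [(array([247., 246.,  25.,  17.]), 0.56)]
wrist [0.159 0.531 0.372]
stand []
bore []
column_top []
pin_top []
pin_end []
ring_bar []
ring []
knob_grip []
knob []
petri_1 []
dropper_bottle []
bottle_50 []
slide_carton []
```

```bash
python3 - <<'E'
import cv2,numpy as np
a=cv2.imread('pics/side0.png')[120:350,250:420];b=cv2.imread('pics/top0.png')[160:290,230:430]
a=cv2.resize(a,None,fx=2.6,fy=2.6,interpolation=2);b=cv2.resize(b,None,fx=1.78,fy=1.78,interpolation=2)
c=np.zeros((598,800,3),np.uint8);c[:a.shape[0],:a.shape[1]]=a;c[:b.shape[0],444:800]=b[:,:356]
cv2.imwrite('pics/v1.png',c)
E
```

```text
(no output)
```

View pics/v1.png

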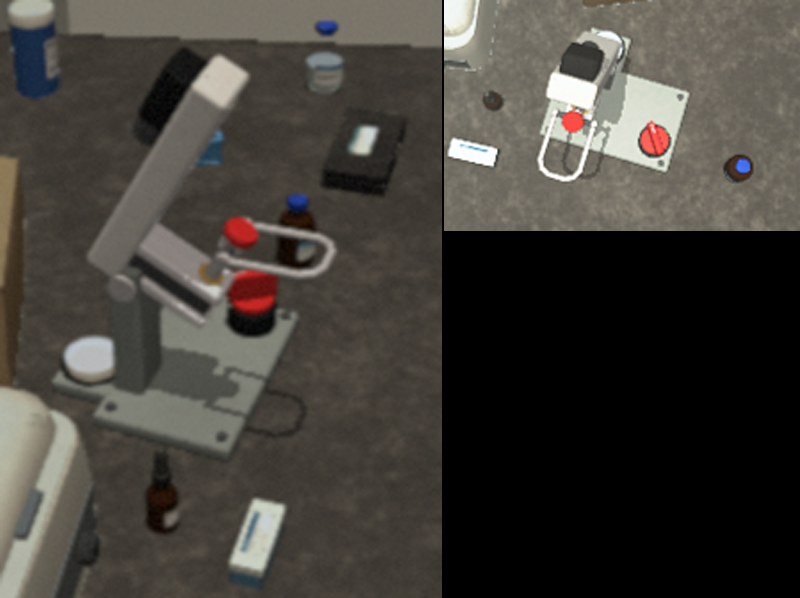

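```bash
cat >> h.py <<'E'
def red(p,box=None):
    c=p['color'].astype(int); m=((c[...,0]>120)&(c[...,1]<70)&(c[...,2]<70)).astype(np.uint8)
    n,l,st,ce=cv2.connectedComponentsWithStats(m); return [(ce[i].round(1),st[i]) for i in range(1,n) if st[i][4]>15]
E
python3 - <<'E'
from h import *
S=get_image('side');T=get_image('top')
for n,u in dict(a=(337.7,292.3),b=(364.2,241.2)).items(): print('side',n,onz(S,u,.018).round(4))
for n,u in dict(c=(367,212.2),b=(354.2,255.5),a=(285.6,234)).items(): print('top',n,onz(T,u,.018).round(4))
print(red(S));print(red(T))
for q,z in(('dropper_bottle',.05),('bottle_50',.05)):
  print(q,tri([(I,recognise(I,q)[0]['box'][:2]) for I in(S,T)]).round(3))
E
```

```text
side a [0.5794 0.0569 0.018 ]
side b [ 0.5187 -0.1587  0.018 ]
top c [ 0.6568 -0.2029  0.018 ]
top b [ 0.5201 -0.164   0.018 ]
top a [0.5823 0.0509 0.018 ]
[(array([342. , 208.5]), array([336, 203,  13,  11,  95], dtype=int32)), (array([346. , 225.5]), array([340, 224,  13,   4,  29], dtype=int32)), (array([347.4, 236.4]), array([340, 234,  15,   6,  69], dtype=int32))]
[(array([347.8, 240.6]), array([344, 231,  10,  16,  31], dtype=int32))]Traceback (most recent call last):
  File "<stdin>", line 7, in <module>
IndexError: list index out of range
```

```bash
cat >> h.py <<'E'
def red(p,mn=15):
    h=cv2.cvtColor(p['color'],cv2.COLOR_RGB2HSV); m=(((h[...,0]<6)|(h[...,0]>174))&(h[...,1]>170)&(h[...,2]>90)).astype(np.uint8)
    n,l,st,ce=cv2.connectedComponentsWithStats(m); return [(ce[i].round(1),st[i]) for i in range(1,n) if st[i][4]>mn]
yaw=np.radians(-15.9);O=np.array([.6064,-.0202,0])
def W(x,y,z): return O+np.array([x*np.cos(yaw)-y*np.sin(yaw),x*np.sin(yaw)+y*np.cos(yaw),z])
def Wi(X): d=np.array(X)-O; return np.array([d[0]*np.cos(yaw)+d[1]*np.sin(yaw),-d[0]*np.sin(yaw)+d[1]*np.cos(yaw),d[2]])
E
python3 - <<'E'
from h import *
S=get_image('side');T=get_image('top')
rs,rt=red(S),red(T);print(rs);print(rt)
for r in rs:
  for t in rt:
    X=tri([(S,r[0]),(T,t[0])]);e=np.linalg.norm(proj(S,X)-r[0])+np.linalg.norm(proj(T,X)-t[0])
    if e<6: print(r[0],t[0],X.round(4),e.round(1),'stand',Wi(X).round(4))
for d in(.062,.07,.074): X=W(-.469*d,0,.175+.883*d);print(d,X.round(4),proj(S,X).round(1),proj(T,X).round(1))
for n,I in(('s',S),('t',T)):
  for y in(-.033,.033): 
   for L in (.15,.2,.25): X=W(.073*.883-.469*L,y,.175+.073*.469+.883*L);print(n,y,L,proj(I,X).round(1))
E
```

```text
[(array([342., 209.]), array([336, 204,  13,  11, 105], dtype=int32)), (array([347.1, 232. ]), array([338, 224,  18,  17, 232], dtype=int32))]
[(array([301.9, 227.8]), array([297, 223,  11,  11,  99], dtype=int32)), (array([349.3, 237.9]), array([342, 230,  14,  17,  92], dtype=int32))]
[342. 209.] [301.9 227.8] [ 0.5747 -0.0108  0.2342] 0.3 stand [-0.033   0.0003  0.2342]
[347.1 232. ] [349.3 237.9] [ 0.5691 -0.1463  0.0583] 0.5 stand [-0.0013 -0.1314  0.0583]
0.062 [ 0.5784 -0.0122  0.2297] [340.6 210.1] [302.5 226.5]
0.07 [ 0.5748 -0.0112  0.2368] [342.1 208.1] [302.  227.5]
0.074 [ 0.573  -0.0107  0.2403] [342.8 207.1] [301.7 228. ]
s -0.033 0.15 [336.7 162.8]
s -0.033 0.2 [346.1 148.2]
s -0.033 0.25 [356.1 132.8]
s 0.033 0.15 [326.7 176.3]
s 0.033 0.2 [336.3 161.5]
s 0.033 0.25 [346.4 145.8]
t -0.033 0.15 [316.  215.4]
t -0.033 0.2 [312.7 221.8]
t -0.033 0.25 [309.1 228.8]
t 0.033 0.15 [290.5 207.6]
t 0.033 0.2 [286.2 213.7]
t 0.033 0.25 [281.4 220.3]
```

apply_moves --steps "0 0 0.8 0 0; 0.3 -0.8 0.8 -0.7 0; 0.5 -0.85 0.8 -0.75 0; 0.5 -0.85 0.8 -0.75 0; 0.5 -0.85 0 -0.75 0; 0.5 -0.85 0 -0.75 0; 0.5 -0.85 0 -0.75 0; 0.5 -0.85 0 -0.75 0"

```text
time_s: 3.15
tcp_pos: [0.3076, 0.3536, 0.3195]
orientation: [1.334, 2.844, 0.001]
force: [-0.0, -0.5, 0.4]
width: 0.999
```

apply_moves --steps "0.5 -0.85 0 -0.75 0; 0.5 -0.85 0 -0.75 0; 0.5 -0.85 0 -0.75 0; 0.5 -0.85 0 -0.75 0; 0.5 -0.85 0 -0.75 0; 0.5 -0.85 0 -0.75 0; 0.5 -0.85 0 -0.75 0; 0.5 -0.85 0 -0.75 0"

```text
time_s: 3.95
tcp_pos: [0.4076, 0.1836, 0.3195]
orientation: [2.025, 2.402, 0.001]
force: [1.4, 0.2, -0.3]
width: 0.999
```

```bash
cat >> h.py <<'E'
from scipy.spatial.transform import Rotation as Ro
def st():
    s=get_state();R=Ro.from_rotvec(s['orientation']).as_matrix()
    print('t',s['time_s'].round(2),'tcp',s['tcp_pos'].round(4),'stand',Wi(s['tcp_pos']).round(4),'yang',np.degrees(np.arctan2(R[1,1],R[0,1])).round(1),'zax',R[:,2].round(3),'F',s['force'].round(1),'w',s['width'].round(2),'q',s['joint_pos'].round(2))
    return s
def units(x,y,z): s=get_state(); print('to',(x,y,z),'units',((W(x,y,z)-s['tcp_pos'])/.025).round(2))
E
python3 - <<'E'
from h import *
st();units(-.099,0,.29);print('xax units/mm',np.cos(yaw)/25,np.sin(yaw)/25)
T=get_image('top');
p=[(recognise(T,q) or [None])[0] for q in('bottle_50','dropper_bottle','slide_carton')]
for r,z in zip(p,(.088,.09,.028)): 
  if r: print(Wi(onz(T,r['box'][:2],z)).round(3))
E
```

```text
Traceback (most recent call last):
  File "h.py", line 28, in st
    print('t',s['time_s'].round(2),'tcp',s['tcp_pos'].round(4),'stand',Wi(s['tcp_pos']).round(4),'yang',np.degrees(np.arctan2(R[1,1],R[0,1])).round(1),'zax',R[:,2].round(3),'F',s['force'].round(1),'w',s['width'].round(2),'q',s['joint_pos'].round(2))
              ^^^^^^^^^^^^^^^^^
AttributeError: 'float' object has no attribute 'round'
```

apply_moves --steps "0.5 -0.85 0 -0.75 0; 0.5 -0.85 0 -0.75 0; 0.5 -0.85 0 -0.75 0; 0.5 -0.85 0 -0.75 0; 0.5 -0.85 0 -0.75 0; 0.5 -0.85 0 -0.75 0; 0.5 -0.85 0 -0.6 0; 0.5 -0.85 -0.6 0 0"

```text
time_s: 4.75
tcp_pos: [0.5085, 0.0135, 0.3066]
orientation: [2.501, 1.896, 0.006]
force: [-0.2, -0.1, 0.1]
width: 0.999
```

```bash
sed -i "s/s\['time_s'\].round(2)/round(s['time_s'],2)/; s/s\['width'\].round(2)/round(s['width'],2)/" h.py
python3 - <<'E'
from h import *
st();units(-.099,0,.28);print('xax units/mm',np.cos(yaw)/25,np.sin(yaw)/25)
S=get_image('side');T=get_image('top');W_=get_image('wrist')
np.savez('pics/k.npz',T=T['color'])
a=cv2.resize(S['color'][110:260,270:420],None,fx=2.66,fy=2.66,interpolation=2);b=cv2.resize(W_['color'],(400,250));
c=np.zeros((560,800,3),np.uint8);c[:a.shape[0],:399]=a[:,:399];c[:250,400:]=b
t=cv2.resize(T['color'][190:270,270:370],(400,310),interpolation=2);c[250:560,400:]=t
cv2.imwrite('pics/v2.png',c[...,::-1])
E
```

```text
t 4.75 tcp [0.5085 0.0135 0.3066] stand [-0.1034  0.0056  0.3066] yang -15.7 zax [ 0.005 -0.    -1.   ] F [-0.2 -0.1  0.1] w 1.0 q [-0.08 -0.01  1.34  0.    1.81  0.19]
to (-0.099, 0, 0.28) units [ 0.11 -0.26 -1.07]
xax units/mm 0.03846965238196845 -0.010958368747697298
```

View pics/v2.png

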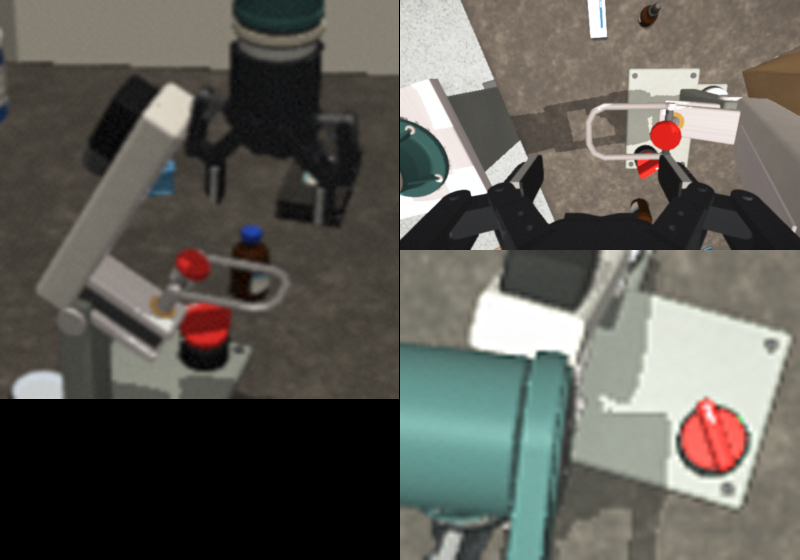

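apply_moves --steps "0.11 -0.26 -0.5 0 0; 0 0 -0.8 0 0; 0 0 -0.8 0 0; 0 0 -0.16 0 0; 0 0 0 0 0"

```text
time_s: 5.4
tcp_pos: [0.5095, 0.0086, 0.2475]
orientation: [-2.501, -1.9, 0.001]
force: [-0.3, -0.4, 0.3]
width: 1.001
```

```bash

python3 - <<'E'
from h import *
s=st()
S=get_image('side');W_=get_image('wrist')
X=Wi(s['tcp_pos']);print('tip far edge pred px',proj(S,W(X[0]+.057,X[1],X[2]+.005)).round(1), 'inner',proj(S,W(X[0]+.0425,X[1],X[2]+.005)).round(1), 'head',proj(S,W(-.469*.073,0,.175+.883*.073)))
print('red',red(S,8))
a=cv2.resize(S['color'][170:245,310:410],None,fx=4,fy=4,interpolation=2);b=cv2.resize(W_['color'],(400,250));
c=np.zeros((300,800,3),np.uint8);c[:,:400]=a;c[:250,400:]=b
cv2.imwrite('pics/v3.png',c[...,::-1])
E
```

```text
t 5.4 tcp [0.5095 0.0086 0.2475] stand [-0.101   0.0011  0.2475] yang -15.6 zax [-0.001  0.    -1.   ] F [-0.3 -0.4  0.3] w 1.0 q [-0.09 -0.    1.45  0.    1.7   0.18]
tip far edge pred px [346.4 204. ] inner [352.  205.2] head [342.66109607 207.31332412]
red [(array([342., 209.]), array([336, 204,  13,  11, 102], dtype=int32)), (array([347. , 232.2]), array([338, 224,  18,  17, 237], dtype=int32))]
```

View pics/v3.png

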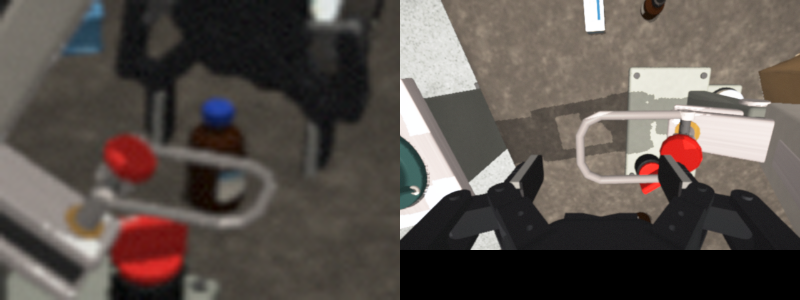

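apply_moves --steps "0.1 -0.07 -0.3 0 0; 0 0 -0.3 0 0; 0.045 -0.013 -0.088 0 0; 0.045 -0.013 -0.088 0 0; 0.045 -0.013 -0.088 0 0; 0.045 -0.013 -0.088 0 0"

```text
time_s: 6.1
tcp_pos: [0.5166, 0.0051, 0.2244]
orientation: [-2.502, -1.899, 0.001]
force: [-4.2, 0.5, 3.1]
width: 0.999
```

apply_moves --steps "0.09 -0.026 -0.177 0 0; 0.09 -0.026 -0.177 0 0; 0.09 -0.026 -0.177 0 0; 0.09 -0.026 -0.177 0 0"

```text
time_s: 6.5
tcp_pos: [0.5261, 0.0024, 0.2059]
orientation: [-2.502, -1.899, -0.0]
force: [-3.7, 0.6, 3.1]
width: 1.003
```

```bash

python3 - <<'E'
from h import *
s=st();S=get_image('side');W_=get_image('wrist')
print(red(S,8)[0])
for d in(.03,.04,.05,.06): print(d,proj(S,W(-.469*(d-.002),0,.175+.883*(d-.002))).round(1))
a=cv2.resize(S['color'][110:245,290:410],None,fx=4,fy=4,interpolation=2)[:,:400];b=cv2.resize(W_['color'],(400,250));
c=np.zeros((540,800,3),np.uint8);c[:,:400]=a;c[:250,400:]=b
cv2.imwrite('pics/v4.png',c[...,::-1])
E
```

```text
t 6.5 tcp [0.5261 0.0024 0.2059] stand [-0.0835 -0.0003  0.2059] yang -15.6 zax [-0.  0. -1.] F [-3.7  0.6  3.1] w 1.0 q [-0.1   0.04  1.48  0.    1.62  0.17]
(array([336.6, 215.3]), array([332, 210,  11,  11,  76], dtype=int32))
0.03 [334.6 218.6]
0.04 [336.3 216.1]
0.05 [338.1 213.6]
0.06 [339.9 211.1]
```

View pics/v4.png

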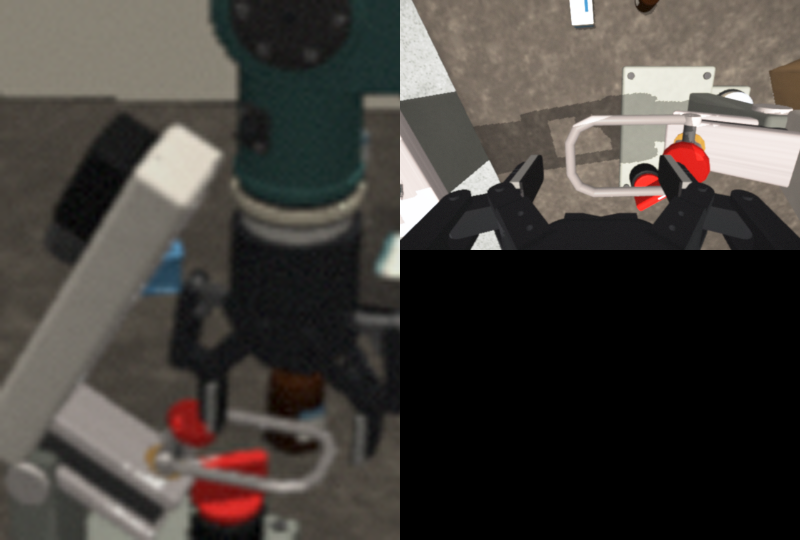

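apply_moves --steps "0.09 -0.026 -0.177 0 0; 0.09 -0.026 -0.177 0 0; 0 0 0 0 0"

```text
time_s: 6.9
tcp_pos: [0.531, 0.001, 0.1968]
orientation: [2.502, 1.899, 0.001]
force: [0.3, -0.3, -0.4]
width: 0.994
```

apply_moves --steps "0.045 -0.013 -0.088 0 0; 0.045 -0.013 -0.088 0 0; 0 0 0 0 0"

```text
time_s: 7.2
tcp_pos: [0.533, 0.0004, 0.1929]
orientation: [2.502, 1.899, 0.001]
force: [-0.5, 0.8, 1.1]
width: 1.0
```

apply_moves --steps "0.045 -0.013 -0.088 0 0; 0.045 -0.013 -0.088 0 0"

```text
time_s: 7.4
tcp_pos: [0.5343, 0.0001, 0.1907]
orientation: [-2.502, -1.899, 0.0]
force: [-12.6, 3.5, 18.0]
width: 0.997
```

apply_moves --steps "0.045 -0.013 -0.088 0 0; 0.045 -0.013 -0.088 0 0"

```text
time_s: 7.6
tcp_pos: [0.5346, -0.0, 0.1903]
orientation: [-2.5, -1.899, 0.002]
force: [-27.0, 5.1, 33.6]
width: 1.001
```

apply_moves --steps "-0.15 0.04 0.3 0 0; -0.3 0.09 0.6 0 0; -0.5 0.14 0.6 0 0; -0.8 0.23 0 0 0; -0.8 0.23 0 0 0; -0.4 0.11 -0.4 0 0; 0 0 -0.3 0 0; 0 0 0 0 0"

```text
time_s: 8.4
tcp_pos: [0.4629, 0.0201, 0.2028]
orientation: [-2.502, -1.898, 0.003]
force: [-0.1, -0.6, -0.2]
width: 1.001
```

```bash

python3 - <<'E'
from h import *
s=st();units(-.152,0,.2);S=get_image('side');T=get_image('top')
print([r[0] for r in red(S,8)],[r[0] for r in red(T,8)])
for d in(.03,.035,.04): print(d,proj(S,W(-.469*(d-.002),0,.175+.883*(d-.002))).round(1))
print('bar',proj(S,W(-.0967,0,.187)).round(1),'tip',[proj(S,Wi(s['tcp_pos'])*0+W(*(Wi(s['tcp_pos'])+[e,0,.005]))).round(1) for e in(.057,.0425)])
a=cv2.resize(S['color'][170:270,310:410],None,fx=6,fy=6,interpolation=2)
cv2.imwrite('pics/v5.png',a[...,::-1])
E
```

```text
t 8.4 tcp [0.4629 0.0201 0.2028] stand [-0.149  -0.0006  0.2028] yang -15.6 zax [-0.002 -0.    -1.   ] F [-0.1 -0.6 -0.2] w 1.0 q [-0.08 -0.1   1.63 -0.    1.61  0.19]
to (-0.152, 0, 0.2) units [-0.11  0.05 -0.11]
[array([334.8, 219.3]), array([349.1, 227.3]), array([345.5, 237.6])] [array([304.4, 223.7]), array([348.7, 238.3])]
0.03 [334.6 218.6]
0.035 [335.5 217.3]
0.04 [336.3 216.1]
bar [366.3 229.9] tip [array([364.9, 222.6]), array([370.5, 223.9])]
```

View pics/v5.png

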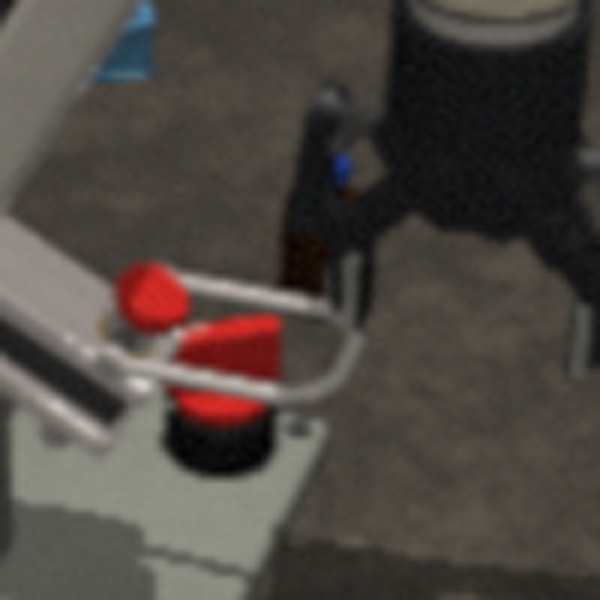

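apply_moves --steps "-0.077 0.022 -0.55 0 0; 0.03 -0.01 -0.61 0 0; 0.03 -0.01 -0.61 0 0; 0.115 -0.033 -0.46 0 0; 0.115 -0.033 -0.46 0 0; 0 0 0 0 0"

```text
time_s: 9.1
tcp_pos: [0.4682, 0.0184, 0.1349]
orientation: [-2.501, -1.898, 0.004]
force: [-0.1, 0.3, 0.6]
width: 1.004
```

```bash

python3 - <<'E'
from h import *
s=st();units(-.1355,0,.121);S=get_image('side')
print('bar@-60',proj(S,W(-.0844,0,.1378)).round(1),'tip',[proj(S,W(*(Wi(s['tcp_pos'])+[e,0,.005]))).round(1) for e in(.057,.0425)])
a=cv2.resize(S['color'][180:280,310:410],None,fx=5,fy=5,interpolation=2)
cv2.imwrite('pics/v6.png',a[...,::-1])
E
```

```text
t 9.1 tcp [0.4682 0.0184 0.1349] stand [-0.1435 -0.0007  0.1349] yang -15.6 zax [-0.003  0.    -1.   ] F [-0.1  0.3  0.6] w 1.0 q [-0.08 -0.05  1.72 -0.    1.48  0.19]
to (-0.1355, 0, 0.121) units [ 0.32 -0.06 -0.55]
bar@-60 [360.9 244.2] tip [array([361.9, 243.6]), array([367.4, 244.9])]
```

View pics/v6.png

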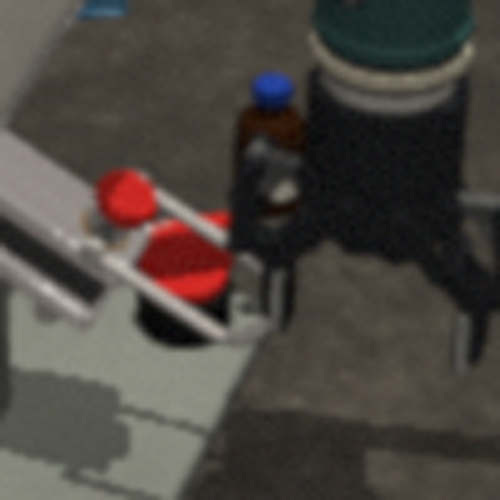

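apply_moves --steps "0.155 -0.04 -0.28 0 0; 0.155 -0.04 -0.28 0 0; 0.215 -0.06 -0.23 0 0; 0.215 -0.06 -0.23 0 0; 0.2 -0.055 -0.15 0 0; 0.2 -0.055 -0.15 0 0; 0.19 -0.055 -0.11 0 0; 0.19 -0.055 -0.11 0 0"

```text
time_s: 9.95
tcp_pos: [0.5082, 0.0077, 0.0991]
orientation: [2.501, 1.898, 0.003]
force: [-0.7, -0.3, 0.4]
width: 1.001
```

```bash

python3 - <<'E'
from h import *
s=st();S=get_image('side')
print('bar -25',proj(S,W(-.0436,0,.1004)).round(1),'shut',proj(S,W(.0385,0,.1026)).round(1))
a=cv2.resize(S['color'][180:280,290:410],None,fx=5,fy=5,interpolation=2)
cv2.imwrite('pics/v7.png',a[...,::-1])
E
```

```text
t 9.95 tcp [0.5082 0.0077 0.0991] stand [-1.021e-01 -1.000e-04  9.910e-02] yang -15.6 zax [ 0.003 -0.    -1.   ] F [-0.7 -0.3  0.4] w 1.0 q [-0.1   0.06  1.68 -0.    1.4   0.18]
bar -25 [345.5 251.9] shut [316.2 244. ]
```

View pics/v7.png

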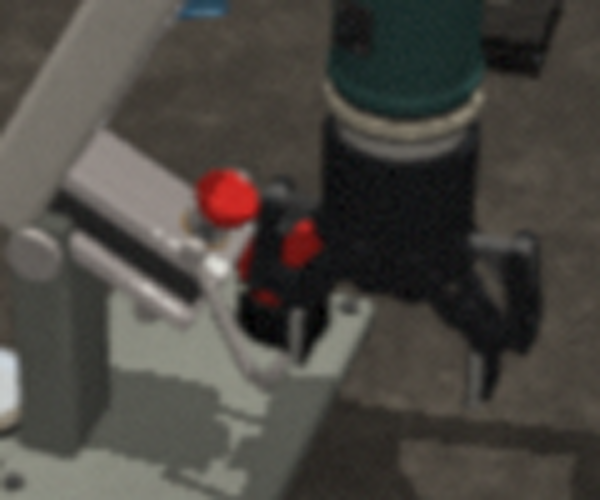

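apply_moves --steps "0.1 -0.03 -0.05 0 0; 0.1 -0.03 -0.05 0 0; 0 0 0 0 0; 0 0 0 0 0; 0 0 0 0 0; 0 0 0 0 0"

```text
time_s: 10.6
tcp_pos: [0.511, 0.0067, 0.0955]
orientation: [-2.501, -1.899, 0.002]
force: [-4.6, -0.2, -1.3]
width: 0.998
```

```bash

python3 - <<'E'
from h import *
s=st();S=get_image('side')
a=cv2.resize(S['color'][180:280,290:410],None,fx=5,fy=5,interpolation=2)
cv2.imwrite('pics/v8.png',a[...,::-1])
E
```

```text
t 10.6 tcp [0.511  0.0067 0.0955] stand [-0.0992 -0.0003  0.0955] yang -15.6 zax [-0.002  0.    -1.   ] F [-4.6 -0.2 -1.3] w 1.0 q [-0.1   0.08  1.67  0.    1.39  0.17]
```

View pics/v8.png

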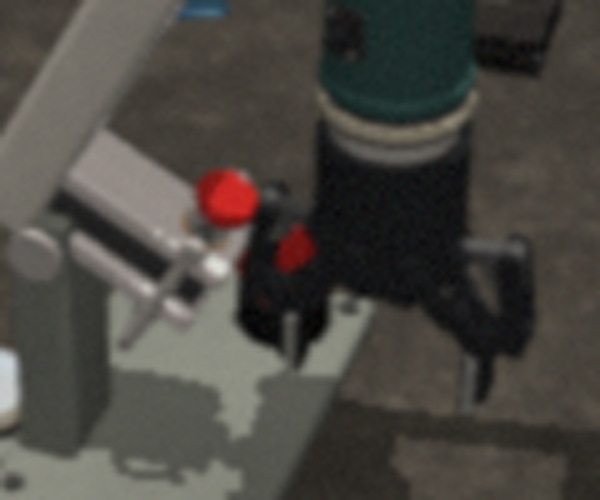

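apply_moves --steps "-0.3 0.09 0 0 0; -0.75 0.2 0 1 0; -0.75 0.2 0.5 1 0; -0.5 -0.5 0.9 1 0; -0.4 -0.9 0.9 1 0; -0.3 -0.9 0.3 1 0; -0.2 -0.95 0 1 0; -0.1 -0.95 0 1 0"

```text
time_s: 11.45
tcp_pos: [0.4299, -0.0874, 0.1628]
orientation: [1.808, 2.563, 0.002]
force: [-0.3, 0.1, -0.8]
width: 1.0
```

apply_moves --steps "0 -0.9 0 1 0; 0.7 -0.3 0 1 0; 0.7 -0.2 0 1 0; 0.7 -0.2 0 1 0; 0.7 -0.2 0 1 0; 0.7 -0.2 0 1 0; 0.7 -0.2 0 1 0; 0 0 0 1 0"

```text
time_s: 12.25
tcp_pos: [0.5367, -0.1422, 0.1618]
orientation: [0.823, 3.027, -0.001]
force: [-0.1, -0.3, -0.6]
width: 1.003
```

```bash

python3 - <<'E'
from h import *
s=st();units(-.001,-.131,.15);W_=get_image('wrist');T=get_image('top')
print(red(W_,40));k=recognise(W_,'knob');print(k[:1]);r=recognise(T,'bottle_50');print([Wi(onz(T,x['box'][:2],.08)).round(3) for x in r[:2]])
r=recognise(T,'bottle_50')
save(W_,'v9')
E
```

```text
t 12.25 tcp [ 0.5367 -0.1422  0.1618] stand [-0.0336 -0.1364  0.1618] yang 59.6 zax [ 0.004 -0.002 -1.   ] F [-0.1 -0.3 -0.6] w 1.0 q [-0.36  0.12  1.49 -0.    1.53 -1.4 ]
to (-0.001, -0.131, 0.15) units [ 1.32 -0.15 -0.47]
[(array([18.6,  2. ]), array([  3,   0,  28,   7, 115], dtype=int32)), (array([343.7, 229.5]), array([ 313,  200,   62,   70, 2765], dtype=int32))]
[{'box': [343.7, 235.8, 59.6, 70.2], 'score': 0.96}]
[array([-0.009, -0.282,  0.08 ]), array([-0.116,  0.155,  0.08 ])]
```

View pics/v9.png

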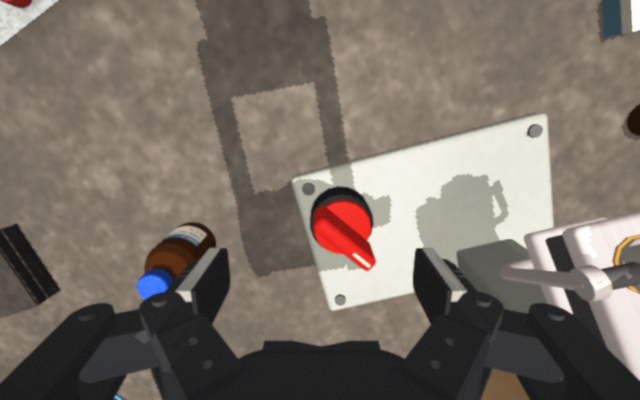

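```bash

python3 - <<'E'
from h import *
W_=get_image('wrist')
a=onz(W_,(366,265),.085);b=onz(W_,(318,217),.085)
print(a.round(4),b.round(4),np.linalg.norm(a-b),np.degrees(np.arctan2(*(a-b)[1::-1])),Wi((a+b)/2).round(4),((a+b)/2).round(4))
c=onz(W_,(341,226),.055);print('disc',c.round(4),Wi(c).round(4))
cv2.imwrite('pics/v10.png',cv2.resize(W_['color'][180:285,290:395],None,fx=5,fy=5,interpolation=2)[...,::-1])
E
```

```text
[ 0.5893 -0.1347  0.085 ] [ 0.5378 -0.1462  0.085 ] 0.052783827004727155 12.520927648080535 [-0.0083 -0.1274  0.085 ] [ 0.5635 -0.1405  0.085 ]
disc [ 0.5636 -0.1397  0.055 ] [-0.0084 -0.1267  0.055 ]
```

View pics/v10.png

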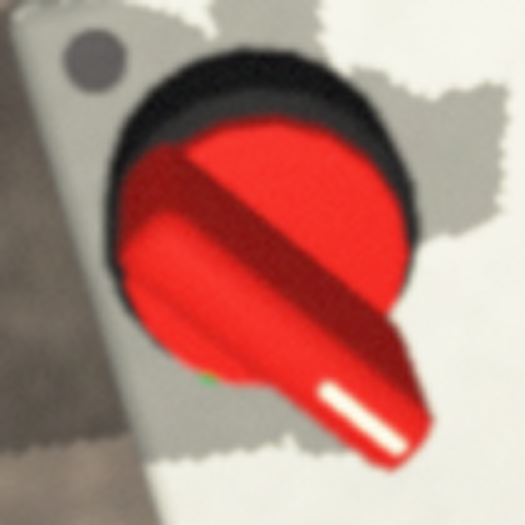

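```bash

python3 - <<'E'
from h import *
W_=get_image('wrist')
a=onz(W_,(371.6,268),.089);b=onz(W_,(318,229),.089);m=(a+b)/2;an=np.degrees(np.arctan2(*(a-b)[1::-1]))
c=onz(W_,(343,230.4),.055);g=onz(W_,(331.4,255.6),.05)
s=st()
print('bar',m.round(4),np.linalg.norm(a-b).round(4),an,'disc',c.round(4),'green',np.degrees(np.arctan2(*(g-c)[1::-1])))
t=(m+c)/2;print('units',((t-s['tcp_pos'])/.025).round(2),'turn',(an+90)-59.6)
E
```

```text
t 12.6 tcp [ 0.5342 -0.1412  0.1614] stand [-0.0363 -0.1362  0.1614] yang 59.3 zax [ 0.001 -0.    -1.   ] F [ 0.1  0.1 -0.6] w 1.0 q [-0.36  0.12  1.49  0.    1.53 -1.4 ]
bar [ 0.5677 -0.1408  0.089 ] 0.0504 21.27513153218074 disc [ 0.5677 -0.1401  0.055 ] green -50.4563949068937
units [ 1.34  0.03 -3.58] turn 51.675131532180735
```

apply_moves --steps "0.7 0 0 1 0; 0.64 0.03 0 1 0; 0 0 0 1 0; 0 0 0 1 0; 0 0 0 1 0; 0 0 0 1 0; 0 0 0 1 0; 0 0 0 1 0"

```text
time_s: 13.4
tcp_pos: [0.5676, -0.1404, 0.1613]
orientation: [-0.262, 3.13, -0.0]
force: [-0.4, 0.4, -0.4]
width: 0.999
```

apply_moves --steps "0 0 -0.5 1 0; 0 0 -0.5 1 0; 0 0 -0.5 0.4 0; 0 0 -0.5 0 0; 0 0 0 0 0"

```text
time_s: 13.9
tcp_pos: [0.5663, -0.14, 0.1087]
orientation: [0.58, -3.084, -0.003]
force: [0.1, -0.5, 0.6]
width: 1.004
```

```bash

python3 - <<'E'
from h import *
s=st();W_=get_image('wrist');print(red(W_,100))
print('units',((np.array([.5677,-.1405,.068])-s['tcp_pos'])/.025).round(2),proj(W_,[.5677,-.1405,.089]))
save(W_,'v11')
E
```

```text
t 13.9 tcp [ 0.5663 -0.14    0.1087] stand [-0.0057 -0.1262  0.1087] yang 111.3 zax [-0.004  0.001 -1.   ] F [ 0.1 -0.5  0.6] w 1.0 q [-0.34  0.22  1.48  0.    1.44 -2.28]
[(array([316.9, 226.5]), array([ 281,  184,   73,  105, 4486], dtype=int32))]
units [ 0.06 -0.02 -1.63] [318.60243698 246.02389415]
```

View pics/v11.png

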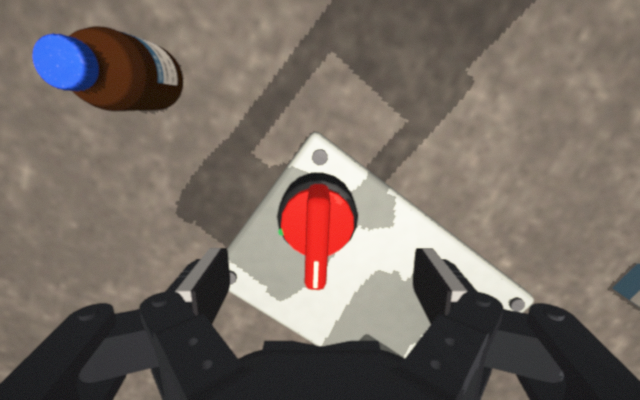

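apply_moves --steps "0.06 -0.02 -0.6 0 0; 0 0 -0.6 0 0; 0 0 -0.43 0 0; 0 0 0 0.0 1; 0 0 0 0 1; 0 0 0 0 1; 0 0 0 0 1; 0 0 0 0 1"

```text
time_s: 14.75
tcp_pos: [0.5697, -0.1411, 0.0711]
orientation: [-0.583, 3.086, -0.001]
force: [-1.0, 0.1, 12.9]
width: 0.148
```

apply_moves --steps "0 0 0 0 1; 0 0 0 0 1; 0 0 0 0 1; 0 0 0 0 1"

```text
time_s: 15.15
tcp_pos: [0.5697, -0.1411, 0.0712]
orientation: [-0.582, 3.086, -0.001]
force: [-0.3, 0.0, 4.8]
width: 0.141
```

apply_moves --steps "0 0 0.06 -0.5 1; 0 0 0 -1 1; 0 0 0 -1 1; 0 0 0 -1 1; 0 0 0 -1 1; 0 0 0 -1 1; 0 0 0 -1 1; 0 0 0 -1 1"

```text
time_s: 15.95
tcp_pos: [0.5697, -0.1411, 0.0712]
orientation: [0.443, 3.109, -0.001]
force: [1.4, -0.7, -0.3]
width: 0.14
```

apply_moves --steps "0 0 0 -1 1; 0 0 0 -1 1; 0 0 0 -1 1; 0 0 0 -1 1; 0 0 0 -1 1; 0 0 0 -1 1; 0 0 0 0 1"

```text
time_s: 16.65
tcp_pos: [0.5697, -0.1411, 0.0712]
orientation: [1.228, 2.89, -0.0]
force: [2.1, -1.1, -1.7]
width: 0.142
```

```bash
python3 -c "
from h import *
s=st();print(s['moment'].round(3))"
```

```text
t 16.65 tcp [ 0.5697 -0.1411  0.0712] stand [-0.0022 -0.1263  0.0712] yang 44.0 zax [ 0.001 -0.    -1.   ] F [ 2.1 -1.1 -1.7] w 0.14 q [-0.34  0.26  1.51 -0.    1.37 -1.11]
[-0.132 -0.418 -0.148]
```

apply_moves --steps "0 0 0 -0.4 1; 0 0 0 0 1; 0 0 0 0 0; 0 0 0 0 0; 0 0 0 0 0; 0 0 0 0 0; 0 0 0 0 0; 0 0 0 0 0"

```text
time_s: 17.45
tcp_pos: [0.5692, -0.141, 0.0719]
orientation: [1.28, 2.869, 0.0]
force: [-0.3, -0.4, -0.0]
width: 0.997
```

apply_moves --steps "0 0 0.6 0 0; 0 0 0.9 0 0; -0.2 -0.1 0.9 0 0; -0.6 0 0.9 0 0; -0.7 0 0.8 0 0; -0.7 0 0 0 0; -0.7 0 0 0 0; 0 0 0 0 0"

```text
time_s: 18.25
tcp_pos: [0.4958, -0.1435, 0.1761]
orientation: [1.281, 2.867, -0.0]
force: [0.7, -0.5, 0.2]
width: 1.004
```

```bash

python3 - <<'E'
from h import *
s=st();S=get_image('side');T=get_image('top');W_=get_image('wrist')
print(red(S,8));
for q in('bottle_50','dropper_bottle','slide_carton','petri_1'): print(q,[r['box'] for r in recognise(S,q)[:1]],[r['box'] for r in recognise(T,q)[:1]])
a=cv2.resize(S['color'][190:270,280:380],(400,320),interpolation=2);t=cv2.resize(T['color'][190:270,280:380],(400,320),interpolation=2)
b=cv2.resize(W_['color'],(400,250))
c=np.zeros((570,800,3),np.uint8);c[:320,:400]=a;c[:320,400:]=t;c[320:,:400]=b
cv2.imwrite('pics/v12.png',c[...,::-1])
E
```

```text
t 18.25 tcp [ 0.4958 -0.1435  0.1761] stand [-0.0726 -0.1489  0.1761] yang 41.9 zax [ 0.002 -0.001 -1.   ] F [ 0.7 -0.5  0.2] w 1.0 q [-0.39  0.03  1.55 -0.    1.55 -1.12]
[(array([342.2, 227.4]), array([330, 214,  25,  27, 265], dtype=int32))]
bottle_50 [[364.4, 210.6, 12.1, 23.6]] [[399.6, 254.7, 19.1, 14.3]]
dropper_bottle [[314.2, 309.1, 10.6, 31.8]] [[257.7, 217.6, 12.6, 12.1]]
slide_carton [[349.6, 327.6, 22.9, 33.1]] [[248.1, 246.7, 31.6, 17.3]]
petri_1 [[284.8, 257.6, 17.8, 19.1]] [[323.4, 179.2, 4.3, 7.5]]
```

View pics/v12.png

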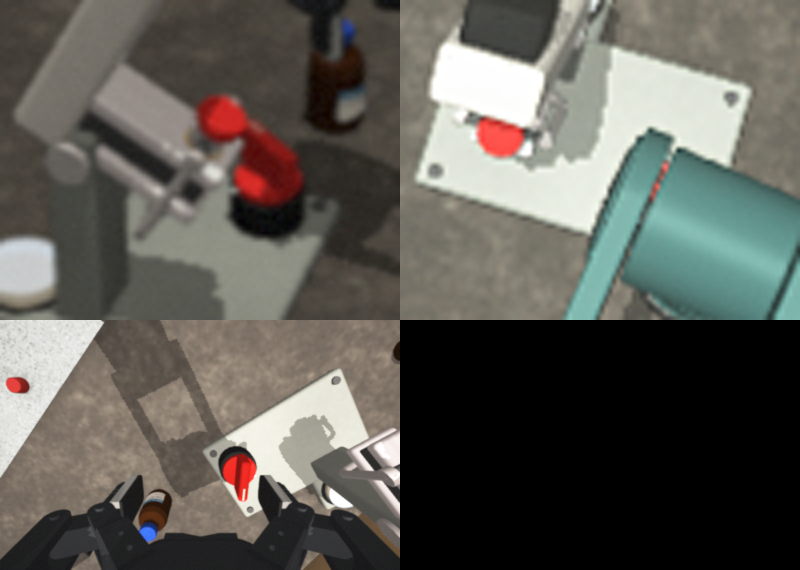

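```bash

python3 - <<'E'
from h import *
W_=get_image('wrist')
c=np.array([.5690,-.141,.055]);print('disc px',proj(W_,c),red(W_,100))
for an in(-60,-48,-38,21): print(an,[proj(W_,c+[r*np.cos(np.radians(an)),r*np.sin(np.radians(an)),.034]).round(1) for r in(-.026,.026)])
h=W_['color'].astype(int);sub=h[200:290,340:430];m=(sub.min(2)>170);n,l,s,ce=cv2.connectedComponentsWithStats(m.astype(np.uint8))
print([(ce[i]+[340,200],s[i][4]) for i in range(1,n)])
g=(h[...,1]>h[...,0]+40)&(h[...,1]>h[...,2]+30);print('green',np.argwhere(g)[:, ::-1].mean(0) if g.any() else None)
E
```

```text
disc px [383.78269448 243.98148255] [(array([ 28.3, 104.5]), array([ 11,  93,  36,  24, 662], dtype=int32)), (array([383.3, 245.6]), array([ 356,  216,   54,   75, 2421], dtype=int32))]
-60 [array([401.4, 232.3]), array([383.5, 290.9])]
-48 [array([394.3, 231.7]), array([390.2, 291.5])]
-38 [array([388.3, 232.1]), array([395.8, 291.1])]
21 [array([361.6, 251.7]), array([422.1, 273.1])]
[(array([380.5, 200. ]), np.int32(4)), (array([413.05391304, 236.1884058 ]), np.int32(1725)), (array([370.26335878, 273.45801527]), np.int32(262)), (array([390.26415094, 281.28301887]), np.int32(53))]
green None
```

```bash
python3 -c "
from h import *
print(arm.finish_job())"
```

```text
the job is handed in; nothing more can be done
None
```

The camera column is locked. The pin is fully home, the ring has snapped shut round the clevis, and the knob is over at the green dot, done in that order. The job was handed in at about 18 s on the robot's clock. `finish_job` gives no verdict, so the checks below are my own.

- **Pin:** I pushed it along the bore with the far finger of the open gripper, since the moves could not tilt the tool. It met its stop and the force rose to about 43 N. The head's position in the side picture matches fully home to about 1 pixel.
- **Ring:** I pressed the cross-bar down and then away from the robot, and it snapped shut by itself. The side picture shows it across the pin's lower end, both right after and at the end. A finger joint brushed the pin head at about 5 N just as it snapped.
- **Knob:** I gripped the bar and turned it about 69° clockwise. After release the white mark lies at about -48° in world axes, from +21° at the start, which fits the 1.2 rad stop. The green dot was last measured at about -50°; the final picture did not show it.
- **Other things:** The bottles and the carton were found within a few pixels of where they started, in both views. The dish was unchanged in the side view. From above its reading moved 3 to 5 pixels with a smaller box, in line with part of it being hidden.
- **Robot:** It stands clear of everything, with the gripper open and near-zero force.

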